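Raise the desk camera on its telescoping mast

TASK

Get the desk camera ready for a video call: tip the lid of the white camera tub up by its orange tab, its far edge still on the rim, then lift it off and set it down flat, tab up, wholly on the grey felt mat, without dropping it. Then pinch the camera head so that its red side button is pushed in, pull the mast up past its first stop to the second stop, and finish while holding it there, button squeezed, because it sinks back if let go; leave the other things on the desk where they are.

Things in the scene. Friction and masses are not known exactly. Their poses are not given: they have to be found in the camera images.
- tub_mouth (a point): Centre of the mouth of the round white camera tub, level with its rim, 75 mm above the desk. The tub is fixed to the desk, 144 mm across outside, 136 mm inside, wall 4 mm, floor 5 mm thick. Its z axis points up.
- lid: Loose round white lid, about 150 g: a disc 156 mm across, 6 mm thick, over a centring plug 124 mm across, 6 mm deep, loose inside the rim. Origin: centre of the plug's underside, 69 mm above the desk when seated, 3 mm when laid on the mat. z points up; its -x points from the centre to the orange tab. It may be turned to either side of the tub's heading.
- lid_tab (a point): Grip point in the upright orange tab near the lid's edge: 70 mm from the lid's centre along the lid's -x, 36 mm above its origin, 24 mm above its upper face. The tab is a plate 8 mm thick along the lid's x, 34 mm wide along y, rising 39 mm above the upper face. Axes as the lid's. Pinch it along the lid's x, one finger on either side.
- mat: Grey felt mat fixed on the desk, 230 x 230 mm, 3 mm thick, where the lid is to be laid. Origin: centre of its underside; z up, x and y along its sides.
- head_mid (a point): Centre of the black camera head, level with the middle of its button, on the mast's axis; 44 mm above the desk while the mast is down, rising with it. Head: 46 mm along x, 34 mm along y, from 24 mm below to 18 mm above this point; lens to -x, z up; under the lid at first. Pinch it along its y. Inside the tub 68 mm are free around the axis, 39 mm below this point.
- mast_button (a joint): Red button on the head's +y side, 26 mm wide, 28 mm high, 6 mm proud when out, 1 mm when fully in. 0 = out, 0.005 m = fully in (spring, 6 N). Until it is 3.3 mm in, a latch holds the mast down (about 1 mm of play). Squeeze the head with one finger on the button, the other on the plain side.
- mast_upper (a joint): Extension of the thin upper mast tube, which carries the head: 0 = down, 0.05 m = fully out. It comes out first, against 2 to 2.5 N; when it is fully out and the lower tube is still down, the mast is at its first stop.
- mast_lower (a joint): Extension of the thicker lower mast tube: 0 = down, 0.05 m = fully out. It comes out after the upper one, against 6 to 8 N; when both are fully out (head 100 mm higher than at first) the mast is at its second, last stop. Springs draw both tubes back if the head is let go.
- mug: Bystander, a loose blue mug, 76 mm across and 85 mm high; origin at the centre of its underside. Leave it alone.
- pen: Bystander, a loose blue pen, 135 mm long, 10 mm thick; origin at the centre of its underside. Leave it alone.
- notes: Bystander, a loose yellow note block, 50 x 50 x 20 mm; origin at the centre of its underside. Leave it alone.
- mouse: Bystander, a loose computer mouse, 100 x 60 x 26 mm; origin at the centre of its underside. Leave it alone.
- phone: Bystander, a loose phone lying flat, 150 x 72 x 9 mm; origin at the centre of its underside. Leave it alone.
- stapler: Bystander, a loose stapler, 130 x 34 x 50 mm; origin at the centre of its underside. Leave it alone.
Mind the look-alikes: they are no part of the job. There is more than one size of the lid; the job needs the smallest.

How it is judged:
By the outcome, as a careful person would: the job done as asked, in the order asked, and still so for the second after the job is handed in, while the arm keeps its last pose, push and grip.
It also fails if it takes over 61 s, if anything falls off the work surface, if the arm or the gripper's body presses on something with over 40 N, if the wrist force passes 120 N, or if a joint passes its speed limit or range.

ROBOT

A 7-joint arm with a two-finger parallel gripper is mounted at the origin on the work surface. World frame = base frame: x ahead of the robot, y to its left, z up, the work surface at z = 0. Lengths are in m, angles in rad, forces in N, time in s.
With the tool pointing down it reaches from about 0.4 to 0.85 m from the base axis. Payload 4.5 kg.
Tool frame: the origin (TCP) lies between the finger pads; the fingertips stand r.tip_reach ahead of it and the grasp point (between the pads) lies 11 mm behind it (r.tip_reach is the distance from the TCP to the fingertips, in m); z points along the fingers, y is the line along which they close (so a half turn about z gives the same grasp; the last joint's range is limited). The gripper opens to 88 mm and grips with 3 to 60 N. Pads are 18 mm wide; open, the fingers measure 123 mm over their backs; the gripper's body (75 mm by 187 mm) begins 45 mm behind the grasp point.
Start: joints at [1.237, 0.689, -0.195, 1.565, 0.157, 0.902, -0.215], TCP at [0.225, -0.583, 0.247] pointing down, gripper open.
Joint ranges: [-3.01, 3.01], [-0.46, 2.08], [-1.47, 1.51], [0.13, 2.56], [-1, 4.14], [0.04, 2.09], [-2.66, 2.66]. Speed limits (rad/s): [2.57, 2.57, 3.14, 3.14, 3.14, 3.14, 3.14].

INTERFACE

Orientations are given as a unit quaternion [x, y, z, w].
In Python, from plant import r, vision, workorder gives the robot as it stands.
- The arm moves only by the tool drive_tool, never from a script. Its argument "targets" is a list of rows, each an object of numbers: "tx", "ty", "tz": the shift along the world's x, y, z in units of 0.03 m (1.0 is 0.03 m); "wx", "wy", "wz": the turn, a rotation vector about the world's x, y, z in units of 60 degrees (1.0 is 60 degrees); "claw": the opening, from -1 (shut) to 1 (fully open). A call has exactly 8 rows; each row shifts and turns the commanded pose from where the row before left it; what a row does not reach is not made up. A row lasts 1/10 s, in which the tool goes at most 50 mm and 8.59 degrees, less where a joint would pass 70% of its speed; a pose out of reach is approached as far as the arm can. A call with a number of a shift or a turn outside -1 to 1 is refused whole. A call with a gripper value outside its range is refused whole. The fingers move at their own pace and stop on an object; "force" is the grip in N (left out, the last holds). Time passes only in rows, so rows that do not move let the fingers close, or fill a call up. It gives the time, the measured TCP pose, the force, the opening and the grip force at its end, in the units of the state.
- r.get_state(): the state, without advancing time (a new reading comes with each control period).
- vision.snapshot(name): name is "side" or "top"; returns a dict with "image" (384x512x3 uint8, blue, green, red), "range_z" (384x512 float32, m along the optical axis (not along the pixel's ray), 0 where there is no reading), "K" (3x3 intrinsics, pixels), "cam_to_world" (4x4, takes a point from camera to world coordinates). Camera axes: x right, y up, looking along -z (the intrinsics and any distortion apply to the point x, -y, -z); pixel columns grow to the right and rows downward; lengths in m; the calibration is good to about 2 mm. A picture is of the moment at which its call begins.
- workorder.finish_job(): hands the job in; it is judged then, once.
The state is a dict: "clock": time; "q": joint angles; "qd": joint speeds; "joint_torque": joint torques, N m; "tool_pos": TCP position; "eef_rot": TCP orientation; "contact_force": force on the tool from outside, world axes, zero at the start; "moment": the same for the moment, N m; "opening": opening from 0.0 (shut) to 1.0 (fully open); "finger_force": force on a finger pad.
Only numpy, scipy, OpenCV 4.12 (cv2) and the standard library are available. Lean on these libraries where they do the work, as an engineer would, in place of code of your own. Each camera call takes 0.05 s, during which the arm holds its last target. There are 200 camera calls.

## Working session

There is one attempt and no reset: what is moved stays moved. The work goes in short steps, Python scripts to look and compute and a tool call to move; the robot and the scene stay as the last step left them, time stands still between calls to the robot, and variables do not carry over. Pictures are saved under pics/ and viewed, at most 10 in all, crops included, and the job is handed in when it is done.

Besides the shell and the picture viewer there is one more tool, called as name([rows], argument=value, ...), one row to a line, values as JSON. drive_tool: Moves the arm, as the interface text tells. Its arguments: {"type":"object","properties":{"targets":{"type":"array","items":{"type":"object","properties":{"tx":{"type":"number"},"ty":{"type":"number"},"tz":{"type":"number"},"wx":{"type":"number"},"wy":{"type":"number"},"wz":{"type":"number"},"claw":{"type":"number"}}}},"force":{"type":"number"}},"required":["targets"]}

```bash
mkdir -p pics; ls; cat > h.py <<'E'
import numpy as np, cv2
from plant import r, vision, workorder
def snap(n,f=None):
    s=vision.snapshot(n)
    if f: cv2.imwrite('pics/'+f,s['image'])
    return s
def pts(s):
    K=s['K'];T=s['cam_to_world'];z=s['range_z'];v,u=np.mgrid[:z.shape[0],:z.shape[1]]
    P=np.stack([(u-K[0,2])/K[0,0]*z,-(v-K[1,2])/K[1,1]*z,-z],-1)
    return P@T[:3,:3].T+T[:3,3]
E
python3 - <<'E'
from h import *
s=snap('top','t0.png');d=snap('side','s0.png')
print(r.get_state(),r.tip_reach);print(s['K'],s['cam_to_world'],d['cam_to_world'])
np.savez('a.npz',ti=s['image'],tp=pts(s),si=d['image'],sp=pts(d))
cv2.imwrite('pics/both.png',np.vstack([cv2.resize(s['image'],(400,300)),cv2.resize(d['image'],(400,300))]))
E
```

```text
pics
{'clock': 0.1, 'q': array([ 1.23681442,  0.68989032, -0.19450424,  1.56619161,  0.15730148,
        0.90248322, -0.21510156]), 'qd': array([ 0.00075369, -0.00126549,  0.00090156, -0.00103928,  0.00031626,
       -0.00028178, -0.00046614]), 'joint_torque': array([-2.95160884e-03, -5.28498352e+01, -1.27090998e+00, -1.53835434e+01,
       -5.23902441e-02,  2.03213742e-03,  2.98210659e-05]), 'tool_pos': array([ 0.22448189, -0.58273283,  0.24600882]), 'eef_rot': array([ 9.83134087e-01,  1.82884501e-01, -2.05009369e-04, -7.64620499e-04]), 'contact_force': array([0.38699365, 0.32902354, 0.20491454]), 'moment': array([0.00101235, 0.03415094, 0.04578642]), 'finger_force': 0.0, 'opening': 1.0021265692008705} 0.008
[[442.07068789   0.         259.1723044 ]
 [  0.         442.07068789 195.29341992]
 [  0.           0.           1.        ]] [[ 1.59435303e-02  9.83302079e-01 -1.81281066e-01  3.51890009e-01]
 [-9.99867195e-01  1.62913560e-02  4.29782028e-04  7.14285988e-03]
 [ 3.37591995e-03  1.81250139e-01  9.83431233e-01  1.17628567e+00]
 [ 0.00000000e+00  0.00000000e+00  0.00000000e+00  1.00000000e+00]] [[ 0.79676602  0.44775392 -0.40580826  0.18369585]
 [-0.60410212  0.57353866 -0.55327573 -0.4628432 ]
 [-0.01498465  0.68598093  0.7274652   0.70399265]
 [ 0.          0.          0.          1.        ]]
```

View pics/t0.png

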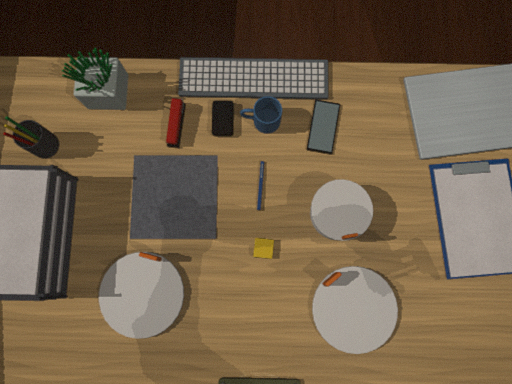

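View pics/s0.png

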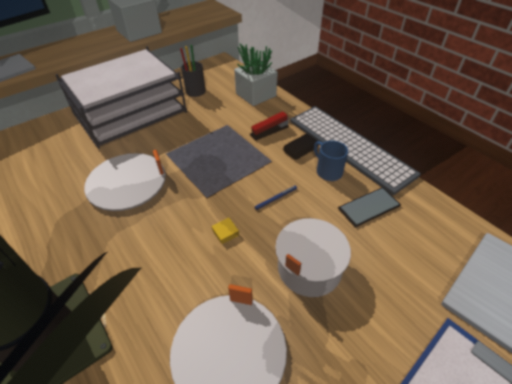

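In the top view there are three lids: (141,294) and (355,310) are wide and lie on the desk. (342,210) is the smallest and sits on the tub, with its tab at (350,236), so that is the one to use. The mat is at (175,197). I'll confirm it in a crop and measure.

```bash
python3 - <<'E'
from h import *
a=np.load('a.npz');im=a['ti'];P=a['tp']
cv2.imwrite('pics/crop.png',np.hstack([cv2.resize(im[160:260,290:400],None,fx=5,fy=5)[:,:400],cv2.resize(a['si'][210:305,265:365],None,fx=4,fy=4,)[:500,:400] if 0 else cv2.resize(a['si'][210:310,265:345],(400,500))]))
hsv=cv2.cvtColor(im,cv2.COLOR_BGR2HSV)
w=((hsv[...,1]<60)&(hsv[...,2]>110)).astype(np.uint8)
n,l,st,c=cv2.connectedComponentsWithStats(w)
for i in range(1,n):
    if 1500<st[i,4]<9000:
        q=P[l==i];print('white',c[i],st[i,4],np.median(q,0),np.ptp(q,0))
        m=(l==i)&(P[...,2]>.0);z=np.median(P[m][:,2]);m&=abs(P[...,2]-z)<.006;q=P[m][:,:2].astype(np.float32);print(z,cv2.minEnclosingCircle(q))
o=((hsv[...,0]<14)&(hsv[...,1]>150)&(hsv[...,2]>100)).astype(np.uint8)
n,l,st,c=cv2.connectedComponentsWithStats(o)
for i in range(1,n):
    if st[i,4]>30:
        q=P[l==i];print('or',c[i],st[i,4],q.mean(0),q.min(0),q.max(0)); t=q[q[:,2]>q[:,2].max()-.008][:,:2];print(t.mean(0),cv2.minAreaRect(t.astype(np.float32)))
g=((hsv[...,2]<95)&(hsv[...,2]>40)&(hsv[...,1]<70)).astype(np.uint8)
n,l,st,c=cv2.connectedComponentsWithStats(g);i=l[197,175];q=P[l==i];print('mat',st[i],cv2.minAreaRect(q[:,:2].astype(np.float32)),np.median(q,0))
E
```

```text
white [461.3116212  110.01778632] 8321 [ 0.81617528 -0.5489138   0.01694006] [0.61094416 0.70768752 1.18211695]
0.016953826058265342 ((0.8166015148162842, -0.565360426902771), 0.19221904873847961)
white [475.97119675 219.33157539] 7395 [ 0.51398965 -0.5725752   0.00487379] [0.31497459 0.68184001 1.18011796]
0.004922030510578601 ((0.5152126550674438, -0.5810320973396301), 0.1742120385169983)
white [ 20.58087527 228.30017351] 5187 [0.4575062  0.56212993 0.14506588] [0.29325109 0.62008493 1.04475769]
0.14506588490331862 ((0.44910094141960144, 0.5699200630187988), 0.15398284792900085)
white [341.04399727 208.96589359] 2932 [ 0.52204274 -0.19798902  0.07998071] [0.26018538 0.29487585 1.18105538]
0.07999211735722733 ((0.521976888179779, -0.2017708420753479), 0.07792305946350098)
white [141.45071735 296.37152972] 5367 [0.29655428 0.30440113 0.01573786] [0.21591637 0.41358473 1.18192652]
0.015741160468452975 ((0.30344685912132263, 0.3062739670276642), 0.10860566049814224)
white [355.20676362 310.56842474] 5707 [ 0.27144303 -0.24310763  0.01559028] [0.21690968 0.35766055 1.18234423]
0.0155990
[... 519 characters left out ...]
48413), (0.0061715939082205296, 0.0319424532353878), 11.036131858825684)
or [147.59701493 255.74626866] 67 [0.39746401 0.27274026 0.10299781] [0.35189001 0.00714286 0.06396693] [0.40799089 0.30386678 1.17628567]
[0.35189001 0.00714286] ((0.3518899977207184, 0.007142859976738691), (0.0, 0.0), 0.0)
or [332.2        278.63157895] 95 [ 0.35044055 -0.17506986  0.07785341] [ 0.33436157 -0.19570697  0.02774543] [0.36700466 0.00714286 1.17628567]
[0.35189001 0.00714286] ((0.3518899977207184, 0.007142859976738691), (0.0, 0.0), 0.0)
mat [ 130  155   88   84 7024] ((0.5134176015853882, 0.180939719080925), (0.33200782537460327, 0.33905279636383057), 1.4939963817596436) [0.55880368 0.23585904 0.00208667]
```

View pics/crop.png

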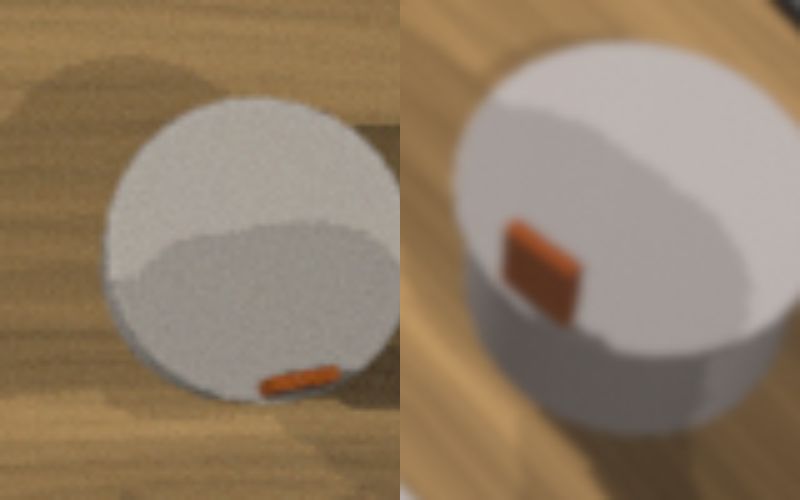

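The crop confirms it: the small white lid sits on the tub, with an orange tab on its near side. Its centre is about (0.522,-0.202), the tab about (0.453,-0.214), and its yaw about 10°. Approaching now.

drive_tool([
  {"tx":0.476,"ty":0.769,"wz":0.082,"claw":1},
  {"tx":0.476,"ty":0.769,"wz":0.082,"claw":1},
  {"tx":0.476,"ty":0.769,"wz":0.082,"claw":1},
  {"tx":0.476,"ty":0.769,"wz":0.082,"claw":1},
  {"tx":0.476,"ty":0.769,"wz":0.082,"claw":1},
  {"tx":0.476,"ty":0.769,"wz":0.082,"claw":1},
  {"tx":0.476,"ty":0.769,"wz":0.082,"claw":1},
  {"tx":0.476,"ty":0.769,"wz":0.082,"claw":1},
])

```text
validation failed for argument at $.ta...
```

drive_tool([
  {"tx":0.476,"ty":0.769,"tz":-0.3,"wz":0.082,"claw":1},
  {"tx":0.476,"ty":0.769,"tz":-0.3,"wz":0.082,"claw":1},
  {"tx":0.476,"ty":0.769,"tz":-0.3,"wz":0.082,"claw":1},
  {"tx":0.476,"ty":0.769,"tz":-0.3,"wz":0.082,"claw":1},
  {"tx":0.476,"ty":0.769,"tz":-0.3,"wz":0.082,"claw":1},
  {"tx":0.476,"ty":0.769,"tz":-0.3,"wz":0.082,"claw":1},
  {"tx":0.476,"ty":0.769,"tz":-0.3,"wz":0.082,"claw":1},
  {"tx":0.476,"ty":0.769,"tz":-0.3,"wz":0.082,"claw":1},
])

```text
validation failed for argument at $.ta...
```

```bash
cat >> h.py <<'E'
from scipy.spatial.transform import Rotation as R
def pose():
    s=r.get_state();m=R.from_quat(s['eef_rot']).as_matrix()
    print('t %.2f'%s['clock'],'tcp',s['tool_pos'].round(4),'yaw_y %.1f'%np.degrees(np.arctan2(m[1,1],m[0,1])),'z',m[:,2].round(3),'F',s['contact_force'].round(1),'op %.3f ff %.1f'%(s['opening'],s['finger_force']),'q',s['q'].round(2))
E
python3 - <<'E'
from h import *
pose()
a=np.load('a.npz');im=a['ti'];P=a['tp']
hsv=cv2.cvtColor(im,cv2.COLOR_BGR2HSV)
g=((hsv[...,2]<95)&(hsv[...,1]<90)&(abs(P[...,2]-.003)<.006)).astype(np.uint8)
g=cv2.morphologyEx(g,cv2.MORPH_OPEN,np.ones((5,5)));n,l=cv2.connectedComponents(g)
print(cv2.minAreaRect(P[l==l[197,175]][:,:2].astype(np.float32)))
E
```

```text
t 0.10 tcp [ 0.2245 -0.5827  0.246 ] yaw_y -68.9 z [-0.001  0.001 -1.   ] F [0.4 0.3 0.2] op 1.002 ff 0.0 q [ 1.24  0.69 -0.19  1.57  0.16  0.9  -0.22]
((0.8827891945838928, 0.02467644214630127), (1.5899837017059326, 2.4729390144348145), 0.8713747262954712)
```

drive_tool([
  {"tx":0.476,"ty":0.769,"tz":0,"wx":0,"wy":0,"wz":0.082,"claw":1},
  {"tx":0.476,"ty":0.769,"tz":0,"wx":0,"wy":0,"wz":0.082,"claw":1},
  {"tx":0.476,"ty":0.769,"tz":0,"wx":0,"wy":0,"wz":0.082,"claw":1},
  {"tx":0.476,"ty":0.769,"tz":0,"wx":0,"wy":0,"wz":0.082,"claw":1},
  {"tx":0.476,"ty":0.769,"tz":0,"wx":0,"wy":0,"wz":0.082,"claw":1},
  {"tx":0.476,"ty":0.769,"tz":0,"wx":0,"wy":0,"wz":0.082,"claw":1},
  {"tx":0.476,"ty":0.769,"tz":0,"wx":0,"wy":0,"wz":0.082,"claw":1},
  {"tx":0.476,"ty":0.769,"tz":0,"wx":0,"wy":0,"wz":0.082,"claw":1},
])

```text
clock: 0.9
tool_pos: [0.3392, -0.3976, 0.2465]
eef_rot: [0.863, 0.505, -0.0, -0.0]
contact_force: [-0.3, -0.7, -0.1]
opening: 1.0
finger_force: 0.0
```

drive_tool([
  {"tx":0.476,"ty":0.769,"tz":-0.3,"wx":0,"wy":0,"wz":0.082,"claw":1},
  {"tx":0.476,"ty":0.769,"tz":-0.3,"wx":0,"wy":0,"wz":0.082,"claw":1},
  {"tx":0.476,"ty":0.769,"tz":-0.3,"wx":0,"wy":0,"wz":0.082,"claw":1},
  {"tx":0.476,"ty":0.769,"tz":-0.3,"wx":0,"wy":0,"wz":0.082,"claw":1},
  {"tx":0.476,"ty":0.769,"tz":-0.3,"wx":0,"wy":0,"wz":0.082,"claw":1},
  {"tx":0.476,"ty":0.769,"tz":-0.3,"wx":0,"wy":0,"wz":0.082,"claw":1},
  {"tx":0.476,"ty":0.769,"tz":-0.3,"wx":0,"wy":0,"wz":0.082,"claw":1},
  {"tx":0.476,"ty":0.769,"tz":-0.3,"wx":0,"wy":0,"wz":0.082,"claw":1},
])

```text
clock: 1.7
tool_pos: [0.4535, -0.2132, 0.1742]
eef_rot: [0.643, 0.766, -0.0, -0.0]
contact_force: [0.1, 0.2, 1.1]
opening: 1.001
finger_force: 0.0
```

```bash
python3 - <<'E'
from h import *
pose()
a=np.load('a.npz');im=a['ti'];P=a['tp']
hsv=cv2.cvtColor(im,cv2.COLOR_BGR2HSV)
g=np.zeros(P.shape[:2],bool);g[145:250,120:230]=1
g&=(hsv[...,1]<90)&(hsv[...,2]<110)&(abs(P[...,2]-.003)<.008)
g=cv2.morphologyEx(g.astype(np.uint8),cv2.MORPH_OPEN,np.ones((5,5)))>0
print(cv2.minAreaRect(P[g][:,:2].astype(np.float32)))
E
```

```text
t 1.70 tcp [ 0.4535 -0.2132  0.1742] yaw_y 10.0 z [-0.  0. -1.] F [0.1 0.2 1.1] op 1.001 ff 0.0 q [ 0.64  0.68 -0.47  2.    0.53  0.59 -0.02]
((0.5638437271118164, 0.236892968416214), (0.2297445684671402, 0.2309749722480774), 0.9042288064956665)
```

drive_tool([
  {"tx":0,"ty":0,"tz":-0.38,"wx":0,"wy":0,"wz":0,"claw":1},
  {"tx":0,"ty":0,"tz":-0.38,"wx":0,"wy":0,"wz":0,"claw":1},
  {"tx":0,"ty":0,"tz":-0.38,"wx":0,"wy":0,"wz":0,"claw":1},
  {"tx":0,"ty":0,"tz":-0.38,"wx":0,"wy":0,"wz":0,"claw":1},
  {"tx":0,"ty":0,"tz":-0.38,"wx":0,"wy":0,"wz":0,"claw":1},
  {"tx":0,"ty":0,"tz":-0.38,"wx":0,"wy":0,"wz":0,"claw":1},
  {"tx":0,"ty":0,"tz":-0.36,"wx":0,"wy":0,"wz":0,"claw":1},
  {"tx":0,"ty":0,"tz":0,"wx":0,"wy":0,"wz":0,"claw":1},
])

```text
clock: 2.5
tool_pos: [0.4525, -0.2139, 0.0941]
eef_rot: [0.644, 0.765, -0.001, -0.001]
contact_force: [0.4, 0.2, -0.5]
opening: 1.001
finger_force: 0.0
```

drive_tool([
  {"tx":0,"ty":0,"tz":0,"wx":0,"wy":0,"wz":0,"claw":-1},
  {"tx":0,"ty":0,"tz":0,"wx":0,"wy":0,"wz":0,"claw":-1},
  {"tx":0,"ty":0,"tz":0,"wx":0,"wy":0,"wz":0,"claw":-1},
  {"tx":0,"ty":0,"tz":0,"wx":0,"wy":0,"wz":0,"claw":-1},
  {"tx":0,"ty":0,"tz":0,"wx":0,"wy":0,"wz":0,"claw":-1},
  {"tx":0,"ty":0,"tz":0,"wx":0,"wy":0,"wz":0,"claw":-1},
  {"tx":0,"ty":0,"tz":0,"wx":0,"wy":0,"wz":0,"claw":-1},
  {"tx":0,"ty":0,"tz":0,"wx":0,"wy":0,"wz":0,"claw":-1},
], force=35)

```text
clock: 3.3
tool_pos: [0.4532, -0.2141, 0.0956]
eef_rot: [0.644, 0.765, 0.0, 0.0]
contact_force: [0.2, -0.3, -0.2]
opening: 0.297
finger_force: 0.0
```

drive_tool([
  {"tx":0,"ty":0,"tz":0,"wx":0,"wy":0,"wz":0,"claw":-1},
  {"tx":0,"ty":0,"tz":0,"wx":0,"wy":0,"wz":0,"claw":-1},
  {"tx":0,"ty":0,"tz":0,"wx":0,"wy":0,"wz":0,"claw":-1},
  {"tx":0,"ty":0,"tz":0,"wx":0,"wy":0,"wz":0,"claw":-1},
  {"tx":0,"ty":0,"tz":0,"wx":0,"wy":0,"wz":0,"claw":-1},
  {"tx":0,"ty":0,"tz":0,"wx":0,"wy":0,"wz":0,"claw":-1},
  {"tx":0,"ty":0,"tz":0,"wx":0,"wy":0,"wz":0,"claw":-1},
  {"tx":0,"ty":0,"tz":0,"wx":0,"wy":0,"wz":0,"claw":-1},
])

```text
clock: 4.1
tool_pos: [0.4533, -0.2141, 0.0955]
eef_rot: [0.644, 0.765, 0.0, 0.0]
contact_force: [0.3, 0.0, 0.1]
opening: 0.086
finger_force: 35.0
```

drive_tool([
  {"tx":0.023,"ty":0.004,"tz":0.1,"wx":-0.0036,"wy":0.0205,"wz":0,"claw":-1},
  {"tx":0.023,"ty":0.004,"tz":0.1,"wx":-0.0036,"wy":0.0205,"wz":0,"claw":-1},
  {"tx":0.023,"ty":0.004,"tz":0.1,"wx":-0.0036,"wy":0.0205,"wz":0,"claw":-1},
  {"tx":0.023,"ty":0.004,"tz":0.1,"wx":-0.0036,"wy":0.0205,"wz":0,"claw":-1},
  {"tx":0.023,"ty":0.004,"tz":0.1,"wx":-0.0036,"wy":0.0205,"wz":0,"claw":-1},
  {"tx":0.023,"ty":0.004,"tz":0.1,"wx":-0.0036,"wy":0.0205,"wz":0,"claw":-1},
  {"tx":0.023,"ty":0.004,"tz":0.1,"wx":-0.0036,"wy":0.0205,"wz":0,"claw":-1},
  {"tx":0.023,"ty":0.004,"tz":0.1,"wx":-0.0036,"wy":0.0205,"wz":0,"claw":-1},
])

```text
clock: 4.9
tool_pos: [0.4586, -0.2132, 0.1197]
eef_rot: [0.642, 0.762, -0.067, -0.056]
contact_force: [0.6, -0.3, -1.0]
opening: 0.085
finger_force: 35.0
```

drive_tool([
  {"tx":0.04,"ty":0.007,"tz":0.095,"wx":-0.0036,"wy":0.0205,"wz":0,"claw":-1},
  {"tx":0.04,"ty":0.007,"tz":0.095,"wx":-0.0036,"wy":0.0205,"wz":0,"claw":-1},
  {"tx":0.04,"ty":0.007,"tz":0.095,"wx":-0.0036,"wy":0.0205,"wz":0,"claw":-1},
  {"tx":0.04,"ty":0.007,"tz":0.095,"wx":-0.0036,"wy":0.0205,"wz":0,"claw":-1},
  {"tx":0.04,"ty":0.007,"tz":0.095,"wx":-0.0036,"wy":0.0205,"wz":0,"claw":-1},
  {"tx":0.04,"ty":0.007,"tz":0.095,"wx":-0.0036,"wy":0.0205,"wz":0,"claw":-1},
  {"tx":0.04,"ty":0.007,"tz":0.095,"wx":-0.0036,"wy":0.0205,"wz":0,"claw":-1},
  {"tx":0.04,"ty":0.007,"tz":0.095,"wx":-0.0036,"wy":0.0205,"wz":0,"claw":-1},
])

```text
clock: 5.7
tool_pos: [0.4685, -0.2115, 0.1425]
eef_rot: [0.634, 0.753, -0.133, -0.111]
contact_force: [1.4, -0.3, -0.2]
opening: 0.089
finger_force: 35.0
```

```bash
python3 - <<'E'
from h import *
pose();s=snap('side','tip.png');cv2.imwrite('pics/tipc.png',cv2.resize(s['image'][130:320,200:400],(600,570)))
E
```

```text
t 5.70 tcp [ 0.4685 -0.2115  0.1425] yaw_y 9.8 z [-0.337 -0.059 -0.94 ] F [ 1.4 -0.3 -0.2] op 0.089 ff 35.0 q [ 0.47  0.85 -0.39  1.72  0.47  1.02 -0.01]
```

View pics/tipc.png

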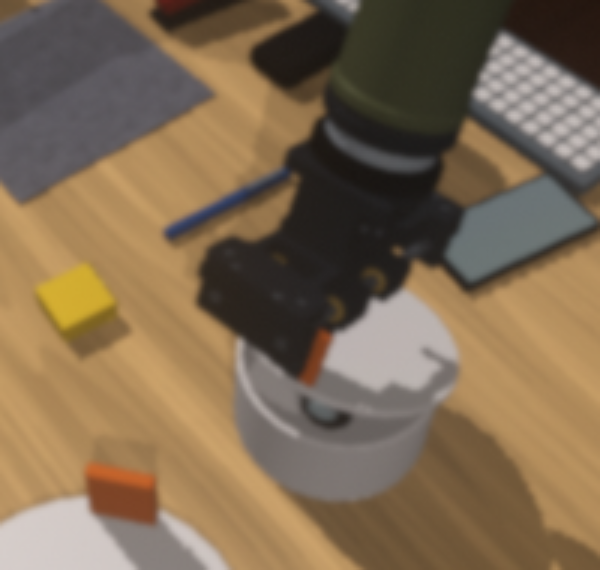

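The lid is tipped about 20° with its far edge still on the rim. Lifting and carrying it.

drive_tool([
  {"tx":0,"ty":0,"tz":0.2,"wx":0,"wy":0,"wz":0,"claw":-1},
  {"tx":0,"ty":0,"tz":0.35,"wx":0,"wy":0,"wz":0,"claw":-1},
  {"tx":0,"ty":0,"tz":0.4,"wx":0,"wy":0,"wz":0,"claw":-1},
  {"tx":0,"ty":0,"tz":0.4,"wx":0,"wy":0,"wz":0,"claw":-1},
  {"tx":0,"ty":0,"tz":0.4,"wx":0,"wy":0,"wz":0,"claw":-1},
  {"tx":0,"ty":0,"tz":0.4,"wx":0,"wy":0,"wz":0,"claw":-1},
  {"tx":0,"ty":0,"tz":0.3,"wx":0,"wy":0,"wz":0,"claw":-1},
  {"tx":0,"ty":0,"tz":0.2,"wx":0,"wy":0,"wz":0,"claw":-1},
])

```text
clock: 6.55
tool_pos: [0.4686, -0.2115, 0.2229]
eef_rot: [0.635, 0.753, -0.133, -0.111]
contact_force: [-0.5, -0.8, -1.0]
opening: 0.086
finger_force: 35.0
```

drive_tool([
  {"tx":0.05,"ty":0.3,"tz":0,"wx":0.0036,"wy":-0.0205,"wz":0,"claw":-1},
  {"tx":0.05,"ty":0.6,"tz":0,"wx":0.0036,"wy":-0.0205,"wz":0,"claw":-1},
  {"tx":0.05,"ty":0.8,"tz":0,"wx":0.0036,"wy":-0.0205,"wz":0,"claw":-1},
  {"tx":0.05,"ty":0.9,"tz":0,"wx":0.0036,"wy":-0.0205,"wz":0,"claw":-1},
  {"tx":0.05,"ty":0.9,"tz":0,"wx":0.0036,"wy":-0.0205,"wz":0,"claw":-1},
  {"tx":0.05,"ty":0.9,"tz":0,"wx":0.0036,"wy":-0.0205,"wz":0,"claw":-1},
  {"tx":0.05,"ty":0.9,"tz":0,"wx":0.0036,"wy":-0.0205,"wz":0,"claw":-1},
  {"tx":0.05,"ty":0.9,"tz":0,"wx":0.0036,"wy":-0.0205,"wz":0,"claw":-1},
])

```text
clock: 7.35
tool_pos: [0.4797, -0.0237, 0.2216]
eef_rot: [0.642, 0.762, -0.066, -0.056]
contact_force: [0.0, -0.2, -1.4]
opening: 0.087
finger_force: 35.0
```

drive_tool([
  {"tx":0.06,"ty":0.9,"tz":0,"wx":0.0036,"wy":-0.0205,"wz":0,"claw":-1},
  {"tx":0.06,"ty":0.9,"tz":0,"wx":0.0036,"wy":-0.0205,"wz":0,"claw":-1},
  {"tx":0.06,"ty":0.9,"tz":0,"wx":0.0036,"wy":-0.0205,"wz":0,"claw":-1},
  {"tx":0.06,"ty":0.9,"tz":0,"wx":0.0036,"wy":-0.0205,"wz":0,"claw":-1},
  {"tx":0.06,"ty":0.9,"tz":0,"wx":0.0036,"wy":-0.0205,"wz":0,"claw":-1},
  {"tx":0.06,"ty":0.9,"tz":0,"wx":0.0036,"wy":-0.0205,"wz":0,"claw":-1},
  {"tx":0.06,"ty":0.8,"tz":0,"wx":0.0036,"wy":-0.0205,"wz":0,"claw":-1},
  {"tx":0.06,"ty":0.5,"tz":0,"wx":0.0036,"wy":-0.0205,"wz":0,"claw":-1},
])

```text
clock: 8.15
tool_pos: [0.4936, 0.1785, 0.2216]
eef_rot: [0.643, 0.766, 0.001, -0.001]
contact_force: [-0.1, 0.4, -1.0]
opening: 0.086
finger_force: 35.0
```

```bash
python3 - <<'E'
from h import *
s=snap('top');d=snap('side');pose()
cv2.imwrite('pics/lift.png',np.hstack([s['image'][100:300,100:450][:, :400],cv2.resize(d['image'][60:310,80:380],(350,200))]))
np.savez('b.npz',ti=s['image'],tp=pts(s))
E
```

```text
t 8.25 tcp [0.4932 0.1788 0.2218] yaw_y 10.1 z [-0.001  0.002 -1.   ] F [ 0.7 -0.4 -1.3] op 0.083 ff 35.0 q [-0.15  0.62 -0.45  1.89  0.39  0.72 -0.66]
```

View pics/lift.png

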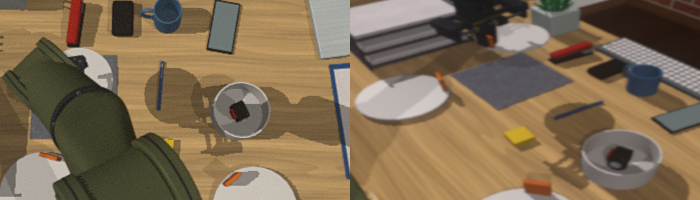

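drive_tool([
  {"tx":0.03,"ty":0.15,"tz":-0.3,"wx":0,"wy":0,"wz":0,"claw":-1},
  {"tx":0.03,"ty":0.15,"tz":-0.6,"wx":0,"wy":0,"wz":0,"claw":-1},
  {"tx":0.03,"ty":0.15,"tz":-0.8,"wx":0,"wy":0,"wz":0,"claw":-1},
  {"tx":0.03,"ty":0.15,"tz":-0.8,"wx":0,"wy":0,"wz":0,"claw":-1},
  {"tx":0.03,"ty":0.15,"tz":-0.8,"wx":0,"wy":0,"wz":0,"claw":-1},
  {"tx":0.03,"ty":0.15,"tz":-0.8,"wx":0,"wy":0,"wz":0,"claw":-1},
  {"tx":0.03,"ty":0.15,"tz":-0.6,"wx":0,"wy":0,"wz":0,"claw":-1},
  {"tx":0.03,"ty":0.15,"tz":-0.3,"wx":0,"wy":0,"wz":0,"claw":-1},
])

```text
clock: 9.05
tool_pos: [0.5011, 0.2098, 0.0695]
eef_rot: [0.645, 0.764, -0.002, -0.0]
contact_force: [0.5, 0.3, -1.7]
opening: 0.089
finger_force: 35.0
```

drive_tool([
  {"tx":0,"ty":0,"tz":-0.2,"wx":0,"wy":0,"wz":0,"claw":-1},
  {"tx":0,"ty":0,"tz":-0.2,"wx":0,"wy":0,"wz":0,"claw":-1},
  {"tx":0,"ty":0,"tz":-0.2,"wx":0,"wy":0,"wz":0,"claw":-1},
  {"tx":0,"ty":0,"tz":-0.2,"wx":0,"wy":0,"wz":0,"claw":-1},
  {"tx":0,"ty":0,"tz":-0.15,"wx":0,"wy":0,"wz":0,"claw":-1},
  {"tx":0,"ty":0,"tz":-0.1,"wx":0,"wy":0,"wz":0,"claw":-1},
  {"tx":0,"ty":0,"tz":-0.1,"wx":0,"wy":0,"wz":0,"claw":-1},
  {"tx":0,"ty":0,"tz":-0.05,"wx":0,"wy":0,"wz":0,"claw":-1},
])

```text
clock: 9.85
tool_pos: [0.502, 0.2115, 0.0357]
eef_rot: [0.644, 0.765, 0.0, 0.0]
contact_force: [-0.5, 0.7, -1.8]
opening: 0.09
finger_force: 35.0
```

```bash
python3 - <<'E'
from h import *
pose()
b=np.load('b.npz');im=b['ti'];P=b['tp'];hsv=cv2.cvtColor(im,cv2.COLOR_BGR2HSV)
w=np.zeros(P.shape[:2],bool);w[175:245,305:380]=1
hd=w&(abs(P[...,2]-.062)<.006)&(np.hypot(P[...,0]-.522,P[...,1]+.202)<.055)
q=P[hd];print('head',hd.sum(),q.mean(0),cv2.minAreaRect(q[:,:2].astype(np.float32)))
red=w&((hsv[...,0]<8)|(hsv[...,0]>172))&(hsv[...,1]>120)
q=P[red];print('red',red.sum(),np.median(q,0),q.min(0),q.max(0))
rim=w&(abs(P[...,2]-.075)<.004)&(np.hypot(P[...,0]-.522,P[...,1]+.202)>.06);print(rim.sum(),cv2.minEnclosingCircle(P[rim][:,:2].astype(np.float32)))
cv2.imwrite('pics/head.png',cv2.resize(im[175:245,305:380],None,fx=7,fy=7,interpolation=cv2.INTER_CUBIC))
E
```

```text
t 9.85 tcp [0.502  0.2115 0.0357] yaw_y 9.8 z [ 0. -0. -1.] F [-0.5  0.7 -1.8] op 0.090 ff 35.0 q [-0.35  0.93 -0.23  1.94  0.58  0.34 -0.86]
head 237 [ 0.52166248 -0.20054771  0.06041962] ((0.5215122699737549, -0.1993282586336136), (0.04539928585290909, 0.039297644048929214), 25.91925811767578)
red 43 [ 0.51480675 -0.1831926   0.05404484] [ 0.50283042 -0.19086505  0.03392687] [ 0.52920669 -0.17695647  0.06033386]
268 ((0.522830069065094, -0.2020423263311386), 0.0719732791185379)
```

View pics/head.png

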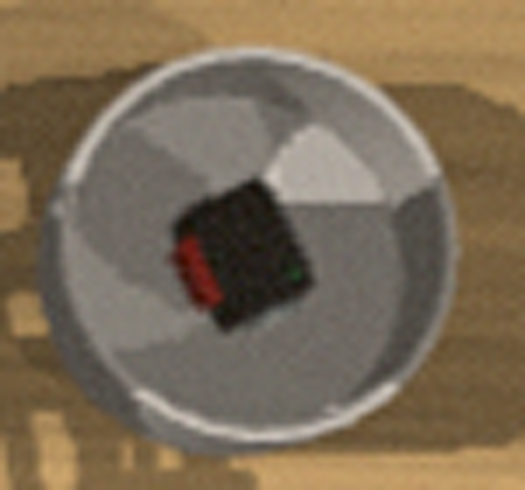

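The head is at about (0.522,-0.201), with its red button facing +y and slightly -x (crop pixel (197,275)), so its yaw is about 26°. First I'll set the lid down.

drive_tool([
  {"tx":0,"ty":0,"tz":-0.05,"wx":0,"wy":0,"wz":0,"claw":-1},
  {"tx":0,"ty":0,"tz":-0.05,"wx":0,"wy":0,"wz":0,"claw":-1},
  {"tx":0,"ty":0,"tz":-0.03,"wx":0,"wy":0,"wz":0,"claw":-1},
  {"tx":0,"ty":0,"tz":-0.03,"wx":0,"wy":0,"wz":0,"claw":-1},
  {"tx":0,"ty":0,"tz":-0.02,"wx":0,"wy":0,"wz":0,"claw":-1},
  {"tx":0,"ty":0,"tz":-0.02,"wx":0,"wy":0,"wz":0,"claw":-1},
  {"tx":0,"ty":0,"tz":0,"wx":0,"wy":0,"wz":0,"claw":-1},
  {"tx":0,"ty":0,"tz":0,"wx":0,"wy":0,"wz":0,"claw":-1},
])

```text
clock: 10.65
tool_pos: [0.502, 0.2116, 0.0299]
eef_rot: [0.644, 0.765, 0.0, 0.0]
contact_force: [-0.6, 1.1, -1.0]
opening: 0.086
finger_force: 35.0
```

drive_tool([
  {"tx":0,"ty":0,"tz":-0.02,"wx":0,"wy":0,"wz":0,"claw":-1},
  {"tx":0,"ty":0,"tz":-0.02,"wx":0,"wy":0,"wz":0,"claw":-1},
  {"tx":0,"ty":0,"tz":-0.02,"wx":0,"wy":0,"wz":0,"claw":-1},
  {"tx":0,"ty":0,"tz":0,"wx":0,"wy":0,"wz":0,"claw":-1},
  {"tx":0,"ty":0,"tz":0,"wx":0,"wy":0,"wz":0,"claw":-1},
  {"tx":0,"ty":0,"tz":0,"wx":0,"wy":0,"wz":0,"claw":-1},
  {"tx":0,"ty":0,"tz":0,"wx":0,"wy":0,"wz":0,"claw":-1},
  {"tx":0,"ty":0,"tz":0,"wx":0,"wy":0,"wz":0,"claw":-1},
])

```text
clock: 11.45
tool_pos: [0.502, 0.2116, 0.0295]
eef_rot: [0.644, 0.765, 0.0, 0.0]
contact_force: [-2.7, -1.3, 12.9]
opening: 0.086
finger_force: 35.0
```

```bash
python3 - <<'E'
from h import *
pose()
s=snap('top');P=pts(s);hsv=cv2.cvtColor(s['image'],cv2.COLOR_BGR2HSV)
m=(hsv[...,1]<60)&(hsv[...,2]>100)&(P[...,1]>.13)&(P[...,1]<.32)&(P[...,0]>.49)&(P[...,0]<.66)&(P[...,2]<.05)&(P[...,2]>.006)
q=P[m];print(len(q));A=np.c_[q[:,:2]-q[:,:2].mean(0),np.ones(len(q))];c=np.linalg.lstsq(A,q[:,2],rcond=None)[0];print('plane',c,q.mean(0),q.min(0),q.max(0))
E
```

```text
t 11.45 tcp [0.502  0.2116 0.0295] yaw_y 9.8 z [ 0.001 -0.    -1.   ] F [-2.7 -1.3 12.9] op 0.086 ff 35.0 q [-0.36  0.94 -0.22  1.94  0.58  0.32 -0.87]
794
plane [ 0.0035652  -0.00246082  0.01419072] [0.58712515 0.17956208 0.01419072] [0.51014359 0.14596255 0.00723553] [0.64667764 0.23512834 0.0212589 ]
```

The lid is flat on the mat (measured slope about 0.004) and carrying load. Releasing, then going up and across.

drive_tool([
  {"tx":0,"ty":0,"tz":0,"wx":0,"wy":0,"wz":0,"claw":0.3},
  {"tx":0,"ty":0,"tz":0,"wx":0,"wy":0,"wz":0,"claw":0.3},
  {"tx":0,"ty":0,"tz":0,"wx":0,"wy":0,"wz":0,"claw":0.3},
  {"tx":0,"ty":0,"tz":0,"wx":0,"wy":0,"wz":0,"claw":0.3},
  {"tx":0,"ty":0,"tz":0,"wx":0,"wy":0,"wz":0,"claw":0.3},
  {"tx":0,"ty":0,"tz":0,"wx":0,"wy":0,"wz":0,"claw":0.3},
  {"tx":0,"ty":0,"tz":0.1,"wx":0,"wy":0,"wz":0,"claw":0.3},
  {"tx":0,"ty":0,"tz":0.2,"wx":0,"wy":0,"wz":0,"claw":0.3},
])

```text
clock: 12.3
tool_pos: [0.5017, 0.2114, 0.037]
eef_rot: [0.644, 0.765, -0.0, -0.0]
contact_force: [-0.0, 0.7, 0.4]
opening: 0.648
finger_force: 0.0
```

drive_tool([
  {"tx":0,"ty":0,"tz":0.4,"wx":0,"wy":0,"wz":0,"claw":0.5},
  {"tx":0,"ty":0,"tz":0.6,"wx":0,"wy":0,"wz":0,"claw":0.5},
  {"tx":0,"ty":0,"tz":0.8,"wx":0,"wy":0,"wz":0,"claw":0.5},
  {"tx":0,"ty":0,"tz":0.8,"wx":0,"wy":0,"wz":0,"claw":0.5},
  {"tx":0,"ty":0,"tz":0.8,"wx":0,"wy":0,"wz":0,"claw":0.5},
  {"tx":0,"ty":-0.3,"tz":0.6,"wx":0,"wy":0,"wz":0,"claw":0.5},
  {"tx":0,"ty":-0.6,"tz":0.3,"wx":0,"wy":0,"wz":0,"claw":0.5},
  {"tx":0,"ty":-0.9,"tz":0,"wx":0,"wy":0,"wz":0,"claw":0.5},
])

```text
clock: 13.1
tool_pos: [0.5029, 0.1591, 0.1687]
eef_rot: [0.643, 0.766, 0.003, 0.001]
contact_force: [0.9, -0.9, 0.3]
opening: 0.748
finger_force: 0.0
```

```bash
python3 - <<'E'
from h import *
pose()
E
```

```text
t 13.10 tcp [0.5029 0.1591 0.1687] yaw_y 9.9 z [ 0.005  0.003 -1.   ] F [ 0.9 -0.9  0.3] op 0.748 ff 0.0 q [-0.15  0.7  -0.41  1.93  0.47  0.6  -0.68]
```

drive_tool([
  {"tx":0.04,"ty":-0.75,"tz":0,"wx":0,"wy":0,"wz":-0.077,"claw":0.5},
  {"tx":0.04,"ty":-0.75,"tz":0,"wx":0,"wy":0,"wz":-0.077,"claw":0.5},
  {"tx":0.04,"ty":-0.75,"tz":0,"wx":0,"wy":0,"wz":-0.077,"claw":0.5},
  {"tx":0.04,"ty":-0.75,"tz":0,"wx":0,"wy":0,"wz":-0.077,"claw":0.5},
  {"tx":0.04,"ty":-0.75,"tz":0,"wx":0,"wy":0,"wz":-0.077,"claw":0.5},
  {"tx":0.04,"ty":-0.75,"tz":0,"wx":0,"wy":0,"wz":-0.077,"claw":0.5},
  {"tx":0.04,"ty":-0.75,"tz":0,"wx":0,"wy":0,"wz":-0.077,"claw":0.5},
  {"tx":0.04,"ty":-0.75,"tz":0,"wx":0,"wy":0,"wz":-0.077,"claw":0.5},
])

```text
clock: 13.9
tool_pos: [0.5115, -0.0233, 0.1671]
eef_rot: [0.854, 0.52, 0.0, 0.0]
contact_force: [0.4, -0.5, -1.0]
opening: 0.748
finger_force: 0.0
```

```bash
python3 - <<'E'
from h import *
pose();s=snap('top','t2.png');d=snap('side')
P=pts(s);im=s['image'];hsv=cv2.cvtColor(im,cv2.COLOR_BGR2HSV)
m=(hsv[...,1]<60)&(hsv[...,2]>100)&(abs(P[...,2]-.015)<.006)&(P[...,1]>.1)&(P[...,1]<.33)&(P[...,0]>.45)&(P[...,0]<.70)
print('lid on mat',cv2.minEnclosingCircle(P[m][:,:2].astype(np.float32)),np.median(P[m][:,2]))
w=np.zeros(P.shape[:2],bool);w[175:245,305:380]=1
hd=w&(abs(P[...,2]-.062)<.005)&(np.hypot(P[...,0]-.522,P[...,1]+.202)<.045)&(hsv[...,2]<60)
hd=cv2.morphologyEx(hd.astype(np.uint8),cv2.MORPH_OPEN,np.ones((3,3)))>0
q=P[hd];print('head',len(q),q.mean(0),cv2.minAreaRect(q[:,:2].astype(np.float32)))
cv2.imwrite('pics/v2.png',np.hstack([im[100:300,100:450],cv2.resize(d['image'][60:310,80:380],(350,200))]))
E
```

```text
t 13.90 tcp [ 0.5115 -0.0233  0.1671] yaw_y -27.3 z [ 0.001  0.    -1.   ] F [ 0.4 -0.5 -1. ] op 0.748 ff 0.0 q [ 0.12  0.67 -0.26  1.98  0.32  0.53 -0.85]
lid on mat ((0.5701096057891846, 0.22184103727340698), 0.07791891694068909) 0.014119740856592067
head 0 [nan nan nan] ((0.0, 0.0), (0.0, 0.0), 0.0)<stdin>:9: RuntimeWarning: Mean of empty slice.
  ret = um.true_divide(
```

View pics/v2.png

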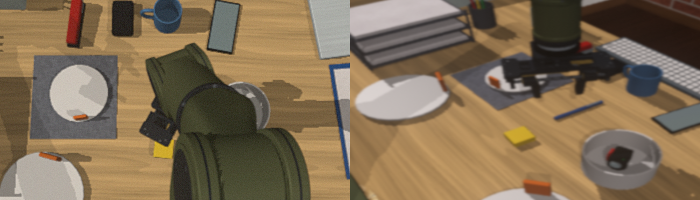

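The lid lies flat and wholly on the mat (crop pixel (78,93)), with its tab up. Moving on to the head.

drive_tool([
  {"tx":0.042,"ty":-0.745,"tz":0,"wx":0,"wy":0,"wz":-0.077,"claw":0.5},
  {"tx":0.042,"ty":-0.745,"tz":0,"wx":0,"wy":0,"wz":-0.077,"claw":0.5},
  {"tx":0.042,"ty":-0.745,"tz":0,"wx":0,"wy":0,"wz":-0.077,"claw":0.5},
  {"tx":0.042,"ty":-0.745,"tz":0,"wx":0,"wy":0,"wz":-0.077,"claw":0.5},
  {"tx":0.042,"ty":-0.745,"tz":0,"wx":0,"wy":0,"wz":-0.077,"claw":0.5},
  {"tx":0.042,"ty":-0.745,"tz":0,"wx":0,"wy":0,"wz":-0.077,"claw":0.5},
  {"tx":0.042,"ty":-0.745,"tz":0,"wx":0,"wy":0,"wz":-0.077,"claw":0.5},
  {"tx":0.042,"ty":-0.745,"tz":0,"wx":0,"wy":0,"wz":-0.077,"claw":0.5},
])

```text
clock: 14.8
tool_pos: [0.522, -0.2015, 0.1665]
eef_rot: [0.975, 0.223, 0.0, -0.0]
contact_force: [0.5, -0.1, -0.2]
opening: 0.75
finger_force: 0.0
```

drive_tool([
  {"tx":0,"ty":0,"tz":-0.3,"wx":0,"wy":0,"wz":0,"claw":0.5},
  {"tx":0,"ty":0,"tz":-0.3,"wx":0,"wy":0,"wz":0,"claw":0.5},
  {"tx":0,"ty":0,"tz":-0.3,"wx":0,"wy":0,"wz":0,"claw":0.5},
  {"tx":0,"ty":0,"tz":-0.3,"wx":0,"wy":0,"wz":0,"claw":0.5},
  {"tx":0,"ty":0,"tz":-0.3,"wx":0,"wy":0,"wz":0,"claw":0.5},
  {"tx":0,"ty":0,"tz":-0.3,"wx":0,"wy":0,"wz":0,"claw":0.5},
  {"tx":0,"ty":0,"tz":0,"wx":0,"wy":0,"wz":0,"claw":0.5},
  {"tx":0,"ty":0,"tz":0,"wx":0,"wy":0,"wz":0,"claw":0.5},
])

```text
clock: 15.6
tool_pos: [0.5216, -0.2011, 0.1118]
eef_rot: [0.975, 0.224, -0.0, -0.0]
contact_force: [0.8, 0.2, 0.2]
opening: 0.748
finger_force: 0.0
```

```bash
python3 - <<'E'
from h import *
pose()
E
```

```text
t 15.60 tcp [ 0.5216 -0.2011  0.1118] yaw_y -64.1 z [-0.  0. -1.] F [0.8 0.2 0.2] op 0.748 ff 0.0 q [ 0.35  0.8  -0.11  1.88  0.17  0.47 -1.  ]
```

drive_tool([
  {"tx":0,"ty":0,"tz":-0.35,"wx":0,"wy":0,"wz":0,"claw":0.5},
  {"tx":0,"ty":0,"tz":-0.35,"wx":0,"wy":0,"wz":0,"claw":0.5},
  {"tx":0,"ty":0,"tz":-0.35,"wx":0,"wy":0,"wz":0,"claw":0.5},
  {"tx":0,"ty":0,"tz":-0.35,"wx":0,"wy":0,"wz":0,"claw":0.5},
  {"tx":0,"ty":0,"tz":-0.35,"wx":0,"wy":0,"wz":0,"claw":0.5},
  {"tx":0,"ty":0,"tz":-0.35,"wx":0,"wy":0,"wz":0,"claw":0.5},
  {"tx":0,"ty":0,"tz":-0.35,"wx":0,"wy":0,"wz":0,"claw":0.5},
  {"tx":0,"ty":0,"tz":-0.17,"wx":0,"wy":0,"wz":0,"claw":0.5},
])

```text
clock: 16.4
tool_pos: [0.5212, -0.2011, 0.0322]
eef_rot: [0.975, 0.224, -0.001, -0.0]
contact_force: [-0.8, 0.2, -0.5]
opening: 0.752
finger_force: 0.0
```

drive_tool([
  {"tx":0,"ty":0,"tz":0,"wx":0,"wy":0,"wz":0,"claw":-1},
  {"tx":0,"ty":0,"tz":0,"wx":0,"wy":0,"wz":0,"claw":-1},
  {"tx":0,"ty":0,"tz":0,"wx":0,"wy":0,"wz":0,"claw":-1},
  {"tx":0,"ty":0,"tz":0,"wx":0,"wy":0,"wz":0,"claw":-1},
  {"tx":0,"ty":0,"tz":0,"wx":0,"wy":0,"wz":0,"claw":-1},
  {"tx":0,"ty":0,"tz":0,"wx":0,"wy":0,"wz":0,"claw":-1},
  {"tx":0,"ty":0,"tz":0,"wx":0,"wy":0,"wz":0,"claw":-1},
  {"tx":0,"ty":0,"tz":0,"wx":0,"wy":0,"wz":0,"claw":-1},
], force=35)

```text
clock: 17.2
tool_pos: [0.5219, -0.2013, 0.0338]
eef_rot: [0.975, 0.224, 0.0, 0.0]
contact_force: [-0.2, 0.0, 4.8]
opening: 0.387
finger_force: 35.0
```

```bash
python3 - <<'E'
from h import *
pose()
E
```

```text
t 17.20 tcp [ 0.5219 -0.2013  0.0338] yaw_y -64.1 z [ 0.001 -0.    -1.   ] F [-0.2  0.   4.8] op 0.387 ff 35.0 q [ 0.33  0.94 -0.07  1.9   0.19  0.31 -1.02]
```

The grip opening of about 34 mm on the head means the button is fully in, and there is no sideways load. Pulling up.

drive_tool([
  {"tx":0,"ty":0,"tz":0.05,"wx":0,"wy":0,"wz":0,"claw":-1},
  {"tx":0,"ty":0,"tz":0.15,"wx":0,"wy":0,"wz":0,"claw":-1},
  {"tx":0,"ty":0,"tz":0.2,"wx":0,"wy":0,"wz":0,"claw":-1},
  {"tx":0,"ty":0,"tz":0.25,"wx":0,"wy":0,"wz":0,"claw":-1},
  {"tx":0,"ty":0,"tz":0.25,"wx":0,"wy":0,"wz":0,"claw":-1},
  {"tx":0,"ty":0,"tz":0.25,"wx":0,"wy":0,"wz":0,"claw":-1},
  {"tx":0,"ty":0,"tz":0.25,"wx":0,"wy":0,"wz":0,"claw":-1},
  {"tx":0,"ty":0,"tz":0.2,"wx":0,"wy":0,"wz":0,"claw":-1},
], force=45)

```text
clock: 18.0
tool_pos: [0.5216, -0.2012, 0.0823]
eef_rot: [0.975, 0.224, 0.0, 0.0]
contact_force: [2.5, 0.1, -2.7]
opening: 0.389
finger_force: 44.9
```

drive_tool([
  {"tx":0,"ty":0,"tz":0.2,"wx":0,"wy":0,"wz":0,"claw":-1},
  {"tx":0,"ty":0,"tz":0.2,"wx":0,"wy":0,"wz":0,"claw":-1},
  {"tx":0,"ty":0,"tz":0.2,"wx":0,"wy":0,"wz":0,"claw":-1},
  {"tx":0,"ty":0,"tz":0.2,"wx":0,"wy":0,"wz":0,"claw":-1},
  {"tx":0,"ty":0,"tz":0.2,"wx":0,"wy":0,"wz":0,"claw":-1},
  {"tx":0,"ty":0,"tz":0.2,"wx":0,"wy":0,"wz":0,"claw":-1},
  {"tx":0,"ty":0,"tz":0.2,"wx":0,"wy":0,"wz":0,"claw":-1},
  {"tx":0,"ty":0,"tz":0.1,"wx":0,"wy":0,"wz":0,"claw":-1},
])

```text
clock: 18.8
tool_pos: [0.5216, -0.2012, 0.1271]
eef_rot: [0.975, 0.224, 0.0, 0.0]
contact_force: [1.8, -0.8, -7.7]
opening: 0.388
finger_force: 44.9
```

drive_tool([
  {"tx":0,"ty":0,"tz":0.05,"wx":0,"wy":0,"wz":0,"claw":-1},
  {"tx":0,"ty":0,"tz":0.05,"wx":0,"wy":0,"wz":0,"claw":-1},
  {"tx":0,"ty":0,"tz":0.05,"wx":0,"wy":0,"wz":0,"claw":-1},
  {"tx":0,"ty":0,"tz":0.04,"wx":0,"wy":0,"wz":0,"claw":-1},
  {"tx":0,"ty":0,"tz":0.03,"wx":0,"wy":0,"wz":0,"claw":-1},
  {"tx":0,"ty":0,"tz":0.02,"wx":0,"wy":0,"wz":0,"claw":-1},
  {"tx":0,"ty":0,"tz":0.0,"wx":0,"wy":0,"wz":0,"claw":-1},
  {"tx":0,"ty":0,"tz":0,"wx":0,"wy":0,"wz":0,"claw":-1},
])

```text
clock: 19.6
tool_pos: [0.5216, -0.2012, 0.1336]
eef_rot: [0.975, 0.224, -0.0, -0.0]
contact_force: [1.2, -0.8, -7.7]
opening: 0.385
finger_force: 44.9
```

Raised 99.8 mm, but the force doesn't show the stop yet. I'll nudge up slowly.

drive_tool([
  {"tx":0,"ty":0,"tz":0.02,"wx":0,"wy":0,"wz":0,"claw":-1},
  {"tx":0,"ty":0,"tz":0.02,"wx":0,"wy":0,"wz":0,"claw":-1},
  {"tx":0,"ty":0,"tz":0.02,"wx":0,"wy":0,"wz":0,"claw":-1},
  {"tx":0,"ty":0,"tz":0.0,"wx":0,"wy":0,"wz":0,"claw":-1},
  {"tx":0,"ty":0,"tz":0,"wx":0,"wy":0,"wz":0,"claw":-1},
  {"tx":0,"ty":0,"tz":0,"wx":0,"wy":0,"wz":0,"claw":-1},
  {"tx":0,"ty":0,"tz":0.0,"wx":0,"wy":0,"wz":0,"claw":-1},
  {"tx":0,"ty":0,"tz":0,"wx":0,"wy":0,"wz":0,"claw":-1},
])

```text
clock: 20.4
tool_pos: [0.5213, -0.2011, 0.1347]
eef_rot: [0.975, 0.224, -0.0, -0.0]
contact_force: [5.9, -1.9, -23.5]
opening: 0.389
finger_force: 44.9
```

The force rose to 23 N, so the mast is against the second stop. One last check.

```bash
python3 - <<'E'
from h import *
d=snap('side');s=snap('top');pose()
cv2.imwrite('pics/end.png',np.hstack([cv2.resize(d['image'][100:300,200:400],(400,400)),cv2.resize(s['image'][60:360,60:460],(400,300),interpolation=3) if 0 else cv2.resize(s['image'],(400,400))]))
E
```

```text
t 20.50 tcp [ 0.5213 -0.2011  0.1347] yaw_y -64.1 z [-0.001  0.    -1.   ] F [  5.   -1.5 -24.6] op 0.383 ff 44.9 q [ 0.36  0.76 -0.12  1.87  0.16  0.52 -0.99]
```

View pics/end.png

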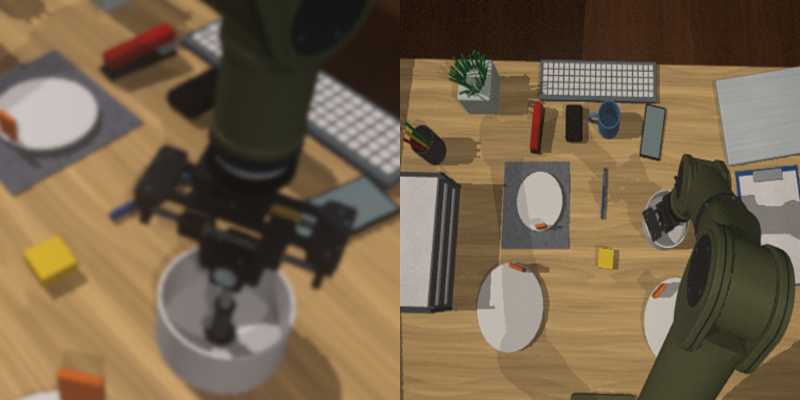

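The gripper holds the head at (225,275) with both mast tubes out. The lid is on the mat and the other things haven't moved. Handing in.

```bash
python3 -c "
from plant import workorder
print(workorder.finish_job())"
```

```text
the job is handed in; nothing more can be done
None
```

The job is handed in: the lid lies flat, tab up, wholly on the mat, and the gripper holds the camera head, button squeezed, with the mast up at its second stop; the other things on the desk look unmoved in the last pictures.

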